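# Take a marker out through the narrow opening of a pen box

## Task

The white marker lies in the wooden pen box close against a side wall, too close to be gripped well: roll it away from the wall to about the middle of the box floor, then grip it and bring it out through the short opening between the two fixed lids, which is shorter than the marker, so it has to be tilted lengthwise and drawn out with one end ahead. Finish while still holding the marker in the fingers, level, still, and at least 10 cm above the top of the box. Leave the mug, glue stick, clip tin and sharpener where they stand.

Things in the scene. Friction and masses are not known exactly. Their poses are not given: they have to be found in the camera images.
- pen_box: wooden pen box fixed to the surface, outside 202 (x) x 117 (y) x 54 mm high. Origin: centre of its underside; x along its length, y across, z up. Inside 190 x 105 mm, walls 6 mm, blue floor 5 mm above the origin. Two darker fixed lids, 5 mm thick, undersides 49 mm above the origin, cover both ends
- box_opening (a point): centre of the opening between the two lids, level with their tops (54 mm above the box's origin); axes as the box. The opening is 95 mm long (x from -47.5 to +47.5 mm) and as wide as the inside (y from -52.5 to +52.5 mm); under each lid the inside goes on for 47.5 mm to the end wall
- marker: white marker with black cap, a round rod 135 mm long, 16 mm thick, about 20 g, that rolls. Origin: mid-length, on its underside at the start; y runs along it. It starts on the box floor along the box's x (within 2 degrees), its middle within 20 mm of the box's centre in x, its axis 32 to 38 mm from the centre line on the box's +y side, 6 to 13 mm off the wall
- marker_mid (a point): centre of the marker, on its axis, at the middle of its length (13 mm above the box's origin while it lies on the box floor)
- mug: white mug with green dots, 83 x 117 x 94 mm, standing well left of the box; origin: centre of its underside
- glue_stick: yellow glue stick with red cap, 27 mm thick, 94 mm tall, standing left of the box; origin: centre of its underside
- clip_tin: flat green tin, 66 x 91 x 23 mm, right of the box; origin: centre of its underside
- sharpener: small grey sharpener, 23 x 28 x 14 mm, right of the box; origin: centre of its underside

How it is judged:
By the outcome, as a careful person would: the job done as asked, in the order asked, and still so for the second after the job is handed in, while the arm keeps its last pose, push and grip.
It also fails if it takes over 56 s, if anything falls off the work surface, if the arm or the gripper's body presses on something with over 40 N, if the wrist force passes 120 N, or if a joint passes its speed limit or range.

## Robot

A 6-joint arm with a two-finger parallel gripper is mounted at the origin on a cart in front of the work surface, level with it; the furniture and walls round the work are solid. World frame = base frame: x ahead of the robot, y to its left, z up, the work surface at z = 0. Lengths are in mm, angles in rad, forces in N, time in s.
With the tool pointing down it reaches from about 325 to 775 mm from the base axis. Payload 5.5 kg.
Tool frame: the origin (TCP) lies at the centre of the arm's flange, where the gripper is bolted on; the fingertips stand nose_length ahead of it and the grasp point (between the pads) lies 155 mm ahead of it (nose_length is the distance from the TCP to the fingertips, in mm); z points along the fingers, y is the line along which they close (so a half turn about z gives the same grasp; the last joint's range is limited). The gripper opens to 85 mm and grips with 20 to 120 N. Pads are 22 mm wide; open, the fingers measure 114 mm over their backs; the gripper's body (76 mm by 85 mm) begins 54 mm behind the grasp point. The pads swing forward as they close: fully open they stand 13 mm farther back than shut.
Start: joints at [1.069, 0.091, 1.231, -0, 1.82, -0.057], TCP at [258.173, 541.631, 404.675] pointing down, gripper open.
Joint ranges: [-2.87, 2.87], [-0.86, 2.18], [0.17, 2.46], [-1.51, 4.65], [0.06, 2.69], [-2.65, 2.65]. Speed limits (rad/s): [2.57, 2.57, 3.01, 3.14, 3.14, 3.14].

## Interface

Orientations are given as a rotation vector (axis times angle).
In Python, from rig import * gives the robot as it stands. The module is installed in compiled form; this text tells all that it offers.
- The arm moves only by the tool drive_tool, never from a script. Its argument "rows" is a list of rows, each a list of 5 numbers: the closure, from -1 (fully open) to 1 (shut), then the shift along the world's x, y, z in m, then the turn about the world's z in rad. In form: [[gripper, x, y, z, turn], ...]. A call has 1 to 5 rows; each row shifts and turns the commanded pose from where the row before left it; what a row does not reach is not made up. A row lasts 1/10 s, in which the tool goes at most 50 mm and 8.59 degrees, less where a joint would pass 70% of its speed; a pose out of reach is approached as far as the arm can. A call is refused whole if a number of a shift passes 0.05 or a number of a turn 0.15, either way. A call with a gripper value outside its range is refused whole. The fingers move at their own pace and stop on an object; "squeeze" is the grip in N (left out, the last holds). Time passes only in rows, so rows that do not move let the fingers close. It gives the time, the measured TCP pose, the force, the opening and the grip force at its end, in the units of the state.
- observe(): the state, without advancing time (a new reading comes with each control period).
- camera(name): name is "side" or "top"; returns (picture, depth): 420x560x3 uint8, red, green, blue; 420x560 float32, mm along the optical axis (not along the pixel's ray), 0 where there is no reading.
- calibration(name): a dict with "fx", "fy", "cx", "cy" (pixels), "cam_to_world" (4x4, takes a point from camera to world coordinates). Camera axes: x right, y up, looking along -z (the intrinsics and any distortion apply to the point x, -y, -z); pixel columns grow to the right and rows downward; lengths in mm; the calibration is good to about 2 mm. A picture is of the moment at which its call begins. calibration takes no time and is no camera call.
- job_done(): hands the job in; it is judged then, once.
The state is a dict: "t": time; "qpos": joint angles; "joint_velocities": joint speeds; "joint_efforts": joint torques, N m; "position": TCP position; "eef_rot": TCP orientation; "contact_force": force on the tool from outside, world axes, zero at the start; "ft_torque": the same for the moment, N m; "finger_gap": opening from 0.0 (shut) to 1.0 (fully open); "grasp_force": force on a finger pad.
Only numpy, scipy, OpenCV 4.12 (cv2) and the standard library are available. Lean on these libraries where they do the work, as an engineer would, in place of code of your own. Each camera call takes 0.05 s, during which the arm holds its last target. There are 200 camera calls.

## Working session

There is one attempt and no reset: what is moved stays moved. The work goes in short steps, Python scripts to look and compute and a tool call to move; the robot and the scene stay as the last step left them, time stands still between calls to the robot, and variables do not carry over. Pictures are saved under pics/ and viewed, at most 10 in all, crops included, and the job is handed in when it is done.

Besides the shell and the picture viewer there is one more tool, called by a JSON object that holds its "op" and its "data", one argument or row to a line. drive_tool: Moves the arm, as the interface text tells. Its arguments: {"type":"object","properties":{"rows":{"type":"array","items":{"type":"array","items":{"type":"number"}}},"squeeze":{"type":"number"}},"required":["rows"]}

```bash
mkdir -p pics; python3 - <<'E'
from rig import *
import cv2,numpy as np
s=observe()
for k,v in s.items(): print(k,np.round(v,3))
for n in("side","top"):
    p,d=camera(n); c=calibration(n)
    np.savez(f"pics/{n}0.npz",p=p,d=d)
    cv2.imwrite(f"pics/{n}0.png",p[:,:,::-1])
    print(n,{k:np.round(v,3) for k,v in c.items()})
E
```

```text
t 0.0
qpos [ 1.069  0.092  1.232 -0.     1.82  -0.057]
joint_velocities [-0.001  0.    -0.    -0.001 -0.003  0.001]
joint_efforts [ 1.0000e-03 -4.5873e+01 -4.1803e+01  0.0000e+00  1.1000e-02 -0.0000e+00]
position [258.186 541.674 403.538]
eef_rot [-6.930e-01 -3.064e+00  3.000e-03]
contact_force [-0.327 -0.497  0.093]
ft_torque [0.011 0.053 0.031]
grasp_force 0.0
finger_gap 1.001
side {'fx': np.float64(500.918), 'fy': np.float64(500.918), 'cx': np.float64(279.966), 'cy': np.float64(211.898), 'cam_to_world': array([[ 9.20000e-01,  1.58000e-01, -3.57000e-01,  1.26822e+02],
       [-3.90000e-01,  3.15000e-01, -8.65000e-01, -9.39144e+02],
       [-2.40000e-02,  9.36000e-01,  3.52000e-01,  4.45753e+02],
       [ 0.00000e+00,  0.00000e+00,  0.00000e+00,  1.00000e+00]])}
top {'fx': np.float64(433.409), 'fy': np.float64(433.409), 'cx': np.float64(277.179), 'cy': np.float64(212.194), 'cam_to_world': array([[-0.00000e+00,  9.98000e-01, -6.20000e-02,  4.46239e+02],
       [-1.00000e+00, -1.00000e-03, -1.10000e-02, -7.20700e+00],
       [-1.10000e-02,  6.20000e-02,  9.98000e-01,  1.25740e+03],
       [ 0.00000e+00,  0.00000e+00,  0.00000e+00,  1.00000e+00]])}
```

View pics/top0.png

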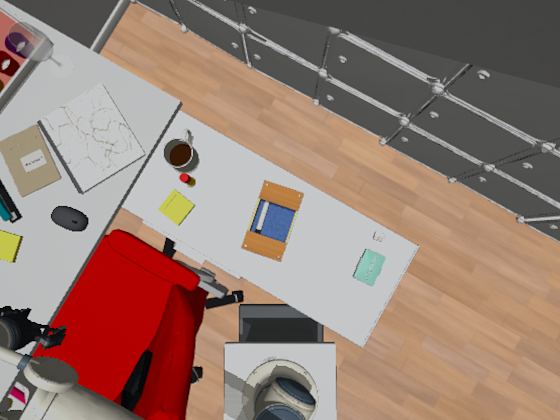

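View pics/side0.png

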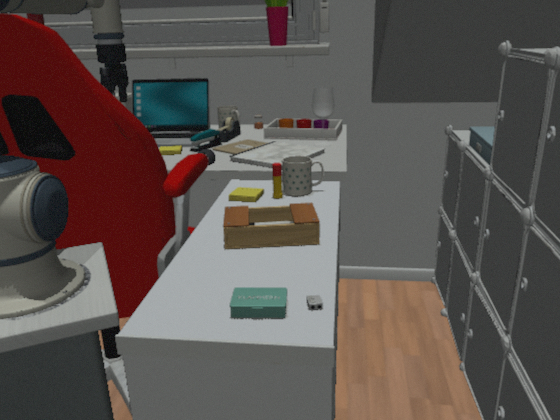

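```bash
cat > h.py <<'E'
import numpy as np,cv2
from rig import *
def ray(c,u,v):
    M=c["cam_to_world"]; d=np.stack([(np.asarray(u,float)-c["cx"])/c["fx"],-(np.asarray(v,float)-c["cy"])/c["fy"],-np.ones(np.shape(u))],-1)
    return M[:3,3],d@M[:3,:3].T
def onz(c,u,v,z):
    o,d=ray(c,u,v); return o+d*((z-o[2])/d[...,2])[...,None]
def dep(c,u,v,z):
    o,d=ray(c,u,v); return o+d*np.asarray(z,float)[...,None]
def proj(c,P):
    M=c["cam_to_world"]; q=(np.atleast_2d(P)-M[:3,3])@M[:3,:3]
    return np.stack([c["cx"]-c["fx"]*q[:,0]/q[:,2],c["cy"]+c["fy"]*q[:,1]/q[:,2]],-1)
E
python3 - <<'E'
from h import *
T=np.load("pics/top0.npz");S=np.load("pics/side0.npz")
c=calibration("top");p=T["p"]
hsv=cv2.cvtColor(p,cv2.COLOR_RGB2HSV)
sub=np.zeros(p.shape[:2],np.uint8);sub[170:270,230:320]=1
lid=((hsv[...,0]<20)&(hsv[...,1]>100)&(sub>0)).astype(np.uint8)
blue=((hsv[...,0]>100)&(hsv[...,0]<130)&(hsv[...,1]>100)&(sub>0)).astype(np.uint8)
for n,m in(("wood",lid),("blue",blue)):
    cs,_=cv2.findContours(m,0,2)
    for k in cs:
        if cv2.contourArea(k)<60: continue
        b=cv2.boxPoints(cv2.minAreaRect(k)); print(n,cv2.contourArea(k),cv2.minAreaRect(k))
        print(np.round(onz(c,b[:,0],b[:,1],54),1).tolist())
v,u=np.nonzero(lid);P=dep(c,u,v,T["d"][v,u]);print("lid z",np.percentile(P[:,2],[5,25,50,75,95]))
v,u=np.nonzero(blue);P=dep(c,u,v,T["d"][v,u]);print("blue z",np.percentile(P[:,2],[5,50,95]))
a=cv2.resize(p[172:270,232:316],None,fx=6,fy=6,interpolation=cv2.INTER_CUBIC)
b=cv2.resize(S["p"][190:260,210:335],None,fx=6,fy=6,interpolation=cv2.INTER_CUBIC)
cv2.imwrite("pics/a.png",a[...,::-1]);cv2.imwrite("pics/b.png",b[...,::-1])
E
```

```text
wood 720.0 ((263.5255432128906, 245.05474853515625), (41.18003845214844, 19.564788818359375), 19.98310661315918)
[[423.9, 106.4, 54.0], [474.8, 88.0, 54.0], [435.8, -19.4, 54.0], [385.2, -0.8, 54.0]]
wood 708.5 ((280.70001220703125, 195.39999389648438), (40.79337692260742, 18.657434463500977), 18.434947967529297)
[[561.3, 58.0, 54.0], [611.0, 41.7, 54.0], [574.6, -66.3, 54.0], [525.2, -49.7, 54.0]]
blue 810.5 ((276.75, 221.75001525878906), (26.563133239746094, 33.203914642333984), 18.434947967529297)
[[462.4, 56.4, 54.0], [550.1, 27.3, 54.0], [526.6, -42.8, 54.0], [439.1, -13.5, 54.0]]
blue 87.5 ((257.1933898925781, 215.05615234375), (4.6778154373168945, 32.9615592956543), 16.189205169677734)
[[470.9, 80.2, 54.0], [559.1, 54.8, 54.0], [555.4, 42.3, 54.0], [467.3, 67.7, 54.0]]
lid z [49.6707792  51.86198383 53.45766164 55.16805731 57.31922901]
blue z [0.38676387 4.72212462 9.09053174]
```

View pics/a.png

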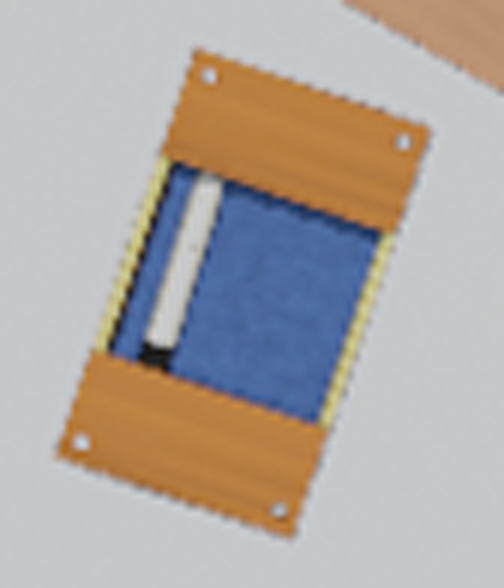

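View pics/b.png

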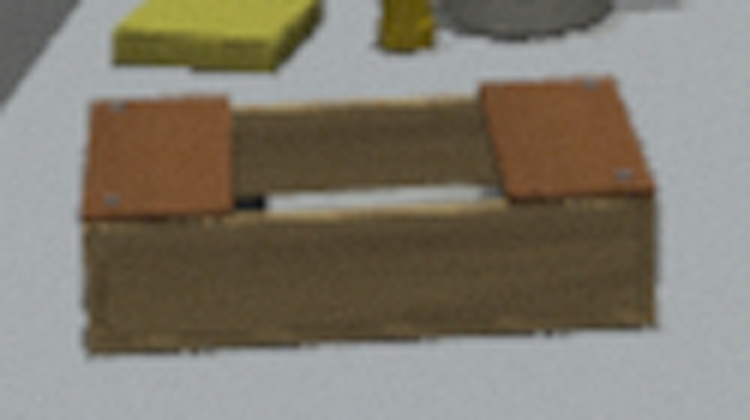

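```bash
python3 - <<'E'
from h import *
T=np.load("pics/top0.npz")
ct,cs=calibration("top"),calibration("side")
A=np.array([[195,48],[432,130],[295,538],[57,457]])/6-.5+6/12*0+np.array([232,172])+.08
B=np.array([[615,78],[653,192],[85,218],[92,100]])/6-.42+np.array([210,190])
# order: (+x,+y),(+x,-y),(-x,-y),(-x,+y)
P=[]
for a,b in zip(A,B):
    o1,d1=ray(ct,*a);o2,d2=ray(cs,*b)
    t=np.linalg.lstsq(np.c_[d1,-d2],o2-o1,rcond=None)[0]
    p=o1+d1*t[0];q=o2+d2*t[1];P.append((p+q)/2);print(np.round((p+q)/2,1),"gap",np.round(np.linalg.norm(p-q),1))
P=np.array(P);print("centre 2view",P.mean(0),"size",np.linalg.norm(P[0]-P[3]),np.linalg.norm(P[0]-P[1]))
p=T["p"];hsv=cv2.cvtColor(p,cv2.COLOR_RGB2HSV)
Q=onz(ct,A[:,0],A[:,1],54);print("top-only",Q.mean(0),np.linalg.norm(Q[0]-Q[3]),np.linalg.norm(Q[0]-Q[1]))
QS=onz(cs,B[:,0],B[:,1],54);print("side-only",QS.mean(0),np.linalg.norm(QS[0]-QS[3]),np.linalg.norm(QS[0]-QS[1]))
for X in(Q,QS):
    e=(X[0]+X[1]-X[2]-X[3])[:2];f=(X[0]+X[3]-X[1]-X[2])[:2];print("yaw",np.degrees(np.arctan2(e[1],e[0])),np.degrees(np.arctan2(f[1],f[0]))-90)
e=(Q[0]+Q[1]-Q[2]-Q[3])[:2];e/=np.linalg.norm(e);n=np.array([-e[1],e[0]]);c0=Q.mean(0)[:2]
# marker: white inside opening
m=np.zeros(p.shape[:2],np.uint8);m[198:236,252:272]=1
g=(hsv[...,1]<60)&(hsv[...,2]>120)&(m>0)
lab=cv2.connectedComponentsWithStats(g.astype(np.uint8))
for i in range(1,lab[0]): print(lab[2][i],lab[3][i])
i=1+np.argmax(lab[2][1:,4]);v,u=np.nonzero(lab[1]==i)
W=onz(ct,u,v,16);r=W[:,:2]-c0
X=np.c_[r@e,r@n];print("marker box coords mean",X.mean(0),"min",X.min(0),"max",X.max(0))
k=np.polyfit(X[:,0],X[:,1],1);print("line",k)
print("depth z",np.median(dep(ct,u,v,T["d"][v,u])[:,2]))
E
```

```text
[612.6  42.   55.8] gap 0.9
[573.6 -67.8  54.7] gap 0.4
[385.7  -4.3  55.7] gap 0.7
[422.4 105.4  57.4] gap 0.1
centre 2view [498.58369122  18.82282397  55.89497899] size 200.44598360342783 116.56487406931497
top-only [498.49837066  18.95689258  54.        ] 200.3071630073592 116.76990532592292
side-only [500.39336176  23.60009304  54.        ] 202.12334992232462 119.86204519696481
yaw -18.560741419419927 -18.97272989723099
yaw -19.565804859608885 -19.129815636299142
[252 198   7  18  68] [253.83823529 204.        ]
[256 201  13  29 155] [262.29032258 215.30967742]
[252 231   1   1   1] [252. 231.]
[263 235   1   1   1] [263. 235.]
marker box coords mean [ 5.66076405 33.36988824] min [-35.47522579  25.21346275] max [48.06126258 40.98190688]
line [1.69283855e-02 3.32740606e+01]
depth z 18.264700134673376
```

```bash
python3 - <<'E'
from h import *
T=np.load("pics/top0.npz");ct=calibration("top")
v,u=np.mgrid[0:420,0:560];ok=T["d"]>0
P=dep(ct,u[ok],v[ok],T["d"][ok])
a=np.array([258,541.]);b=np.array([509,51.])
L=np.linalg.norm(b-a);t=(b-a)/L
r=P[:,:2]-a;s=r@t;w=np.abs(r@[-t[1],t[0]])
for k in range(0,561,40):
    m=(s>k-20)&(s<k+20)&(w<90);print(k,m.sum(),np.round(P[m,2].max() if m.any() else -1))
m=(P[:,2]>100)&(P[:,0]>150)&(P[:,0]<700)&(P[:,1]>-300)&(P[:,1]<400)
print(m.sum(), P[m].min(0) if m.any() else '',P[m].max(0) if m.any() else '')
e=np.array([.946,-.324]);n=np.array([.324,.946]);c=np.array([498.5,19.5])
for X in((0,33.4),(0,0),(0,36)): print(X,c+X[0]*e+X[1]*n)
E
```

```text
0 892 421.0
40 2199 465.0
80 807 562.0
120 1172 569.0
160 353 106.0
200 433 113.0
240 783 155.0
280 926 174.0
320 917 102.0
360 659 6.0
400 841 6.0
440 849 6.0
480 814 60.0
520 869 61.0
560 859 58.0
18754 [ 150.03735175 -299.93216734  100.01955935] [699.98443325 399.95114182 890.67816274]
(0, 33.4) [509.3216  51.0964]
(0, 0) [498.5  19.5]
(0, 36) [510.164  53.556]
```

```bash
python3 - <<'E'
from h import *
T=np.load("pics/top0.npz");ct=calibration("top")
hsv=cv2.cvtColor(T["p"],cv2.COLOR_RGB2HSV)
v,u=np.mgrid[0:420,0:560];ok=T["d"]>0
P=dep(ct,u[ok],v[ok],T["d"][ok]);red=((hsv[...,0]<5)|(hsv[...,0]>175))&(hsv[...,1]>150)&(hsv[...,2]>80);R=P[red[ok]]
print("red",len(R),R.min(0),R.max(0))
for y in range(0,900,60):
  o=[]
  for x in range(-100,600,60):
    m=(abs(P[:,0]-x)<30)&(abs(P[:,1]-y)<30);mr=(abs(R[:,0]-x)<30)&(abs(R[:,1]-y)<30)
    o.append(f"{P[m,2].max() if m.any() else -999:5.0f}{'r' if mr.sum()>10 else ' '}")
  print(y,*o)
E
```

```text
red 18854 [ -74.75832379  175.74603921 -705.5336009 ] [995.26891802 810.88463507 541.26556244]
0  -999   -999    244    236      7   -690      7      5     59     58     51     61 
60  -999     20    237    228      7   -609   -999      7     58     61     53     60 
120  -999     14     15      6      6   -684   -686      4      6     58      7      8 
180  -999      4      6    399    449r   369r   293r   -30      5      6      6      7 
240  -689   -686   -684    425r   553r   527r   296r   220r   104r     5     18     21 
300  -686   -687   -686    388r   570r   568r   212r   156r   112r   105r    23     22 
360  -588   -687   -687    270    574r   574r   572r  -164r   114r   112r    19     19 
420  -999   -999    118r  -176r   573r   573r   569r  -164r   110r   113r    97     39 
480  -999     15r    25r  -175r   537r   351r   465r  -166r  -165r   102r    85     41 
540  -169   -110r  -173r  -178r  -178r   398r   453r   442r    40r    54r    77     54 
600  -999   -166r  -171r  -177r  -180r  -177r   340r   339r    42r    55r    77     66 
660  -999   -166r  -165r  -174r    38r    41r    40r    41r    43r    41     63     46 
720  -999   -999     39r    39r    41r    41r    40r    41     56     60     92     48 
780  -999     33     40     42r    37r  -190     41     41     56     56     96     93 
840  -102   -133   -999   -180   -999   -999   -999   -999   -999   -999   -999   -999
```

```bash
python3 - <<'E'
from h import *
T=np.load("pics/top0.npz");ct=calibration("top")
hsv=cv2.cvtColor(T["p"],cv2.COLOR_RGB2HSV)
v,u=np.mgrid[0:420,0:560];ok=T["d"]>0
P=dep(ct,u[ok],v[ok],T["d"][ok]);red=((hsv[...,0]<5)|(hsv[...,0]>175))&(hsv[...,1]>150)&(hsv[...,2]>80);rm=red[ok]
for nm,R in(("red",P[rm]),("other",P[~rm])):
 print(nm)
 for y in range(150,700,50):
  print(y,*[f"{np.percentile(R[m,2],95) if (m:=(abs(R[:,0]-x)<25)&(abs(R[:,1]-y)<25)).sum()>5 else -999:5.0f}" for x in range(0,500,50)])
E
```

```text
red
150  -999  -999  -999  -999  -999  -999  -999  -999  -999  -999
200  -999  -999   446   438   356   297   232    90  -999  -999
250  -999  -999   441   419   347   286   225   103   103  -999
300  -999  -999   370   322   257   190   150   107   108  -999
350  -999  -999  -999   114   516   -99  -166   109   111   107
400  -999  -999   -98   -42  -175  -172  -167   -89   110   109
450    75  -176  -178  -178  -177  -175  -172  -166   105   105
500  -174  -177  -181  -180   315   252  -177  -169  -165    10
550  -176  -179  -182  -182  -182  -181  -180  -171   -80  -170
600  -173  -178  -182  -183  -184  -183  -181  -178  -175  -175
650  -170  -177  -182  -182  -183  -183  -184  -185  -184  -999
other
150     4     3     3     2  -652  -145   -77     2     2     3
200  -692  -691   393   377   298   255   178    64     2     3
250  -692  -693  -691   548   -94    27   144    15     1     3
300  -692  -691   321   564   557  -693  -692  -160    85     3
350  -693   262   232   571   570   571  -694  -170    84    78
400   114  -999  -999   573   573   570  -999  -693  -299    83
450  -999  -999  -999   541  -999   559  -999  -693  -586    83
500  -999  -999  -999  -999   349   451   449  -697  -579    37
550  -999  -999  -999  -999  -999  -999   424    37    37    50
600  -999  -999  -999  -999  -999   256   329    38    38    38
650  -999  -999  -999  -999    37    38    38    38    38    37
```

{"op": "drive_tool", "data": {
  "rows": [
    [1, 0.03, -0.02, 0.01, 0],
    [1, 0.03, -0.02, 0.01, 0],
    [1, 0.03, -0.02, 0.01, 0],
    [1, 0.03, -0.02, 0.01, 0],
    [1, 0.03, -0.02, 0.01, 0]
  ],
  "squeeze": 20
}}

```text
t: 0.6
position: [409.2, 440.8, 454.5]
eef_rot: [-0.693, -3.064, 0.001]
contact_force: [1.0, 0.5, 0.2]
finger_gap: 0.142
grasp_force: 0.0
```

{"op": "drive_tool", "data": {
  "rows": [
    [1, 0.022, -0.044, 0, 0],
    [1, 0.022, -0.044, 0, 0],
    [1, 0.022, -0.044, 0, 0],
    [1, 0.022, -0.044, 0, 0],
    [1, 0.022, -0.044, 0, 0]
  ]
}}

```text
t: 1.1
position: [518.7, 219.8, 454.2]
eef_rot: [-0.693, -3.064, 0.0]
contact_force: [0.8, 0.6, -0.1]
finger_gap: 0.003
grasp_force: 0.0
```

{"op": "drive_tool", "data": {
  "rows": [
    [1, 0, -0.034, 0, 0.023],
    [1, 0, -0.034, 0, 0.023],
    [1, 0, -0.034, 0, 0.023],
    [1, 0, -0.034, 0, 0.023],
    [1, 0, -0.034, 0, 0.023]
  ]
}}

```text
t: 1.6
position: [518.0, 50.2, 454.2]
eef_rot: [-0.514, -3.098, 0.0]
contact_force: [0.6, -0.4, -0.0]
finger_gap: 0.001
grasp_force: 0.0
```

{"op": "drive_tool", "data": {
  "rows": [
    [1, -0.005, 0.001, -0.048, 0],
    [1, -0.004, 0, -0.048, 0],
    [1, 0, 0, -0.048, 0],
    [1, 0, 0, -0.048, 0],
    [1, 0, 0, 0, 0]
  ]
}}

```text
t: 2.1
position: [506.5, 52.5, 253.7]
eef_rot: [-0.513, -3.084, 0.005]
contact_force: [-1.1, 0.1, -0.7]
finger_gap: -0.0
grasp_force: 0.0
```

```bash
python3 - <<'E'
from h import *
s=observe();print(np.round(s["position"],1),np.round(s["contact_force"],1))
for n in("side","top"):
    p,d=camera(n);np.savez(f"pics/{n}1.npz",p=p,d=d)
    if n=="side": S=p
c=calibration("side");q=proj(c,[s["position"]-[0,0,k] for k in(0,155,165)]);print(q)
u,v=q[1].astype(int)
cr=S[v-90:v+60,u-90:u+90];print("crop origin",u-90,v-90)
cv2.imwrite("pics/c.png",cv2.resize(cr,None,fx=4,fy=4,interpolation=cv2.INTER_CUBIC)[...,::-1])
E
```

```text
[506.5  52.5 253.7] [-1.1  0.1 -0.7]
[[264.56992219 120.70132885]
 [267.01534233 190.27507868]
 [267.16492155 194.53070208]]
crop origin 177 100
```

View pics/c.png

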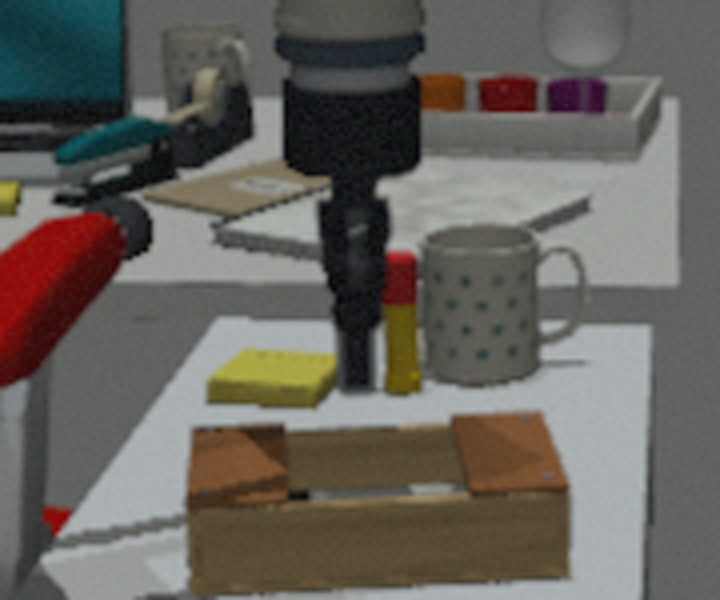

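```bash
python3 - <<'E'
from h import *
s=observe();print(s["t"],np.round(s["position"],1),np.round(s["contact_force"],1),np.round(s["eef_rot"],3))
p,d=camera("top")
s=observe();print(s["t"],np.round(s["position"],1),np.round(s["contact_force"],1),np.round(s["eef_rot"],3))
E
```

```text
2.2 [509.1  52.7 262.9] [1.1 1.1 0.4] [-5.150e-01 -3.097e+00  1.000e-03]
2.25 [509.8  52.7 265.3] [0.7 0.6 0.9] [5.150e-01 3.096e+00 1.000e-03]
```

{"op": "drive_tool", "data": {
  "rows": [
    [1, 0, 0, -0.02, 0],
    [1, 0, 0, -0.02, 0],
    [1, 0, 0, -0.012, 0],
    [1, 0, 0, -0.005, 0],
    [1, 0, 0, 0, 0]
  ]
}}

```text
t: 2.75
position: [509.6, 52.7, 206.8]
eef_rot: [0.515, 3.098, 0.0]
contact_force: [-0.3, 0.4, -0.2]
finger_gap: -0.002
grasp_force: 0.0
```

{"op": "drive_tool", "data": {
  "rows": [
    [1, 0, 0, -0.003, 0],
    [1, 0, 0, -0.003, 0],
    [1, 0, 0, -0.002, 0]
  ]
}}

```text
t: 3.05
position: [509.3, 52.6, 198.0]
eef_rot: [0.516, 3.098, 0.0]
contact_force: [-0.2, -1.1, -0.7]
finger_gap: -0.0
grasp_force: 0.0
```

{"op": "drive_tool", "data": {
  "rows": [
    [1, 0, 0, -0.001, 0],
    [1, 0, 0, -0.001, 0]
  ]
}}

```text
t: 3.25
position: [509.2, 52.6, 195.7]
eef_rot: [0.516, 3.099, -0.0]
contact_force: [-0.8, 0.4, 0.3]
finger_gap: -0.001
grasp_force: 0.0
```

{"op": "drive_tool", "data": {
  "rows": [
    [1, 0, 0, -0.001, 0],
    [1, 0, 0, -0.001, 0]
  ]
}}

```text
t: 3.45
position: [509.2, 52.6, 194.1]
eef_rot: [0.516, 3.099, 0.0]
contact_force: [-3.1, 0.0, 7.7]
finger_gap: 0.004
grasp_force: 3.4
```

{"op": "drive_tool", "data": {
  "rows": [
    [1, -0.0013, -0.0038, 0, 0],
    [1, -0.0013, -0.0038, 0, 0],
    [1, -0.0013, -0.0038, 0, 0]
  ]
}}

```text
t: 3.75
position: [505.4, 41.1, 194.2]
eef_rot: [0.515, 3.098, 0.0]
contact_force: [1.1, -0.6, 1.9]
finger_gap: 0.001
grasp_force: 1.0
```

{"op": "drive_tool", "data": {
  "rows": [
    [1, -0.0013, -0.0038, 0, 0],
    [1, -0.0013, -0.0038, 0, 0],
    [1, -0.0013, -0.0038, 0, 0],
    [1, 0, 0, 0, 0]
  ]
}}

```text
t: 4.15
position: [501.1, 29.4, 193.2]
eef_rot: [-0.517, -3.098, 0.0]
contact_force: [-0.2, -0.3, -0.5]
finger_gap: 0.001
grasp_force: 0.0
```

```bash
cat >> h.py <<'E'
E_=np.array([.946,-.324]);N_=np.array([.324,.946]);C_=np.array([498.5,19.5])
def box(P): r=np.atleast_2d(P)[:,:2]-C_; return np.c_[r@E_,r@N_]
def snap(tag):
    o={}
    for n in("side","top"):
        p,d=camera(n);o[n]=p;np.savez(f"pics/{n}_{tag}.npz",p=p,d=d)
    s=observe();print(round(s["t"],2),np.round(s["position"],1),"box",box(s["position"]).round(1),np.round(s["contact_force"],1),round(s["finger_gap"],3))
    a=cv2.resize(o["top"][172:270,232:316],None,fx=4,fy=4,interpolation=cv2.INTER_CUBIC)
    b=cv2.resize(o["side"][150:270,205:335],None,fx=3.5,fy=3.5,interpolation=cv2.INTER_CUBIC)
    h=max(a.shape[0],b.shape[0]);im=np.zeros((h,a.shape[1]+b.shape[1],3),np.uint8);im[:a.shape[0],:a.shape[1]]=a;im[:b.shape[0],a.shape[1]:]=b
    assert im.shape[1]<=800
    cv2.imwrite(f"pics/m_{tag}.png",im[...,::-1]);return o
E
python3 -c "
from h import *
snap('r1')"
```

```text
4.25 [501.3  29.7 193.4] box [[-0.7 10.6]] [0.7 0.2 0.9] -0.0
```

View pics/m_r1.png

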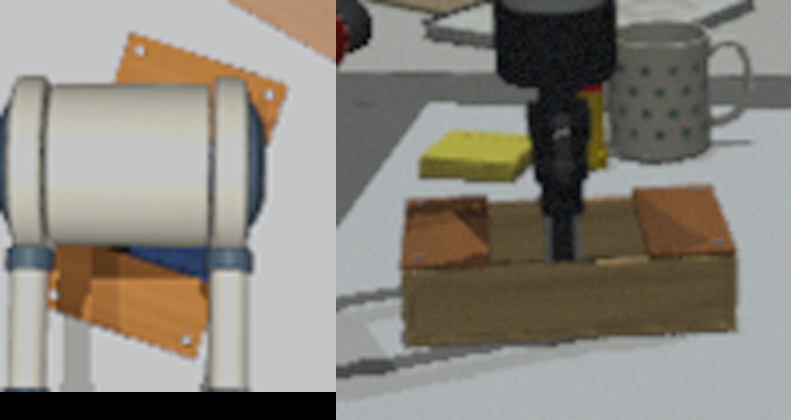

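{"op": "drive_tool", "data": {
  "rows": [
    [1, 0, 0, 0.02, 0],
    [1, 0, 0, 0.04, 0],
    [1, 0, -0.01, 0.045, 0],
    [1, 0, -0.045, 0.01, 0],
    [1, 0, -0.05, 0, 0]
  ]
}}

```text
t: 4.75
position: [501.9, -75.2, 312.5]
eef_rot: [0.509, 3.093, 0.0]
contact_force: [0.9, -0.2, 0.0]
finger_gap: -0.003
grasp_force: 0.0
```

{"op": "drive_tool", "data": {
  "rows": [
    [1, 0, -0.05, 0, 0],
    [1, 0, -0.05, 0, 0],
    [1, 0, -0.045, 0, 0],
    [1, 0, -0.01, 0, 0]
  ]
}}

```text
t: 5.15
position: [500.7, -234.1, 308.2]
eef_rot: [-0.522, -3.097, 0.002]
contact_force: [0.4, 0.4, 0.0]
finger_gap: -0.0
grasp_force: 0.0
```

```bash
python3 -c "
from h import *
snap('r2')"
```

```text
5.25 [ 501.2 -231.5  308.2] box [[  83.9 -236.6]] [-0.2  0.9 -0.1] -0.003
```

View pics/m_r2.png

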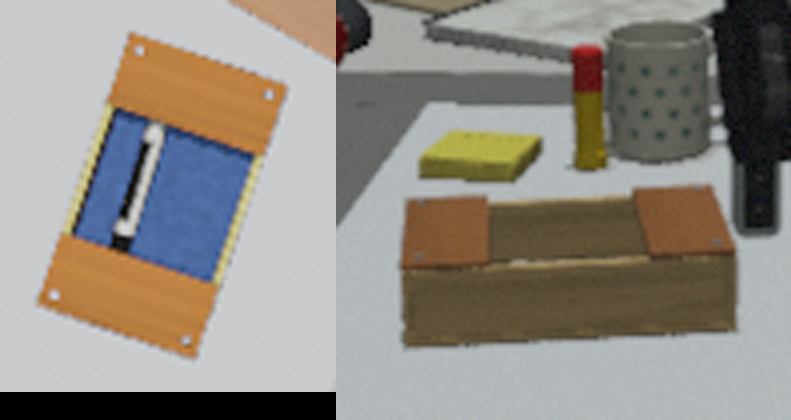

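```bash
cat >> h.py <<'E'
def marker(p):
    c=calibration("top");hsv=cv2.cvtColor(p,cv2.COLOR_RGB2HSV)
    v,u=np.mgrid[172:270,232:316];B=box(onz(c,u.ravel(),v.ravel(),16))
    Z=onz(c,u.ravel(),v.ravel(),54);Bt=box(Z)
    ok=(abs(Bt[:,0])<44)&(B[:,1]<46)&(B[:,1]>-50)
    h=hsv[172:270,232:316].reshape(-1,3);rgb=p[172:270,232:316].reshape(-1,3).astype(int)
    nb=(rgb[:,2]-rgb[:,0]<35)&ok
    m=nb.reshape(98,84).astype(np.uint8);n,l,st,ce=cv2.connectedComponentsWithStats(m,connectivity=4)
    i=1+np.argmax(st[1:,4]);X=B[(l==i).ravel()]
    print("marker area",st[i,4],"mean",X.mean(0).round(1),"x",X[:,0].min().round(1),X[:,0].max().round(1),"y",X[:,1].min().round(1),X[:,1].max().round(1),"slope",np.polyfit(X[:,0],X[:,1],1).round(3))
    return X
E
python3 - <<'E'
from h import *
marker(np.load("pics/top0.npz")["p"]);marker(np.load("pics/top_r2.npz")["p"])
E
```

```text
marker area 169 mean [ 1.2 32.7] x -43.7 46.2 y 24.5 40.7 slope [2.5000e-02 3.2658e+01]
marker area 158 mean [ 1.5 19.4] x -43.5 46.3 y 11.8 28.0 slope [ 0.022 19.352]
```

{"op": "drive_tool", "data": {
  "rows": [
    [1, 0.002, 0.05, 0, 0],
    [1, 0.002, 0.05, 0, 0],
    [1, 0.002, 0.05, 0, 0],
    [1, 0, 0.05, 0, 0],
    [1, 0, 0.05, 0, 0]
  ]
}}

```text
t: 5.75
position: [506.4, 23.5, 308.9]
eef_rot: [0.513, 3.099, 0.001]
contact_force: [1.7, 0.5, 0.0]
finger_gap: -0.001
grasp_force: 0.0
```

{"op": "drive_tool", "data": {
  "rows": [
    [1, 0, 0.025, -0.015, 0],
    [1, 0, 0.002, -0.035, 0],
    [1, 0, 0, -0.035, 0],
    [1, 0, 0, -0.014, 0],
    [1, 0, 0, 0, 0]
  ]
}}

```text
t: 6.25
position: [506.1, 47.8, 207.3]
eef_rot: [-0.512, -3.094, 0.001]
contact_force: [0.7, 1.2, 0.6]
finger_gap: 0.003
grasp_force: 0.0
```

```bash
python3 -c "
from h import *
camera('top')
s=observe();print(s['t'],np.round(s['position'],1),box(s['position']))"
```

```text
6.3 [507.   47.5 209.6] [[-1.04149644 29.2163445 ]]
```

{"op": "drive_tool", "data": {
  "rows": [
    [1, -0.0006, -0.0019, -0.004, 0],
    [1, 0, 0, -0.004, 0],
    [1, 0, 0, -0.004, 0],
    [1, 0, 0, -0.002, 0],
    [1, 0, 0, -0.001, 0]
  ]
}}

```text
t: 6.8
position: [506.8, 44.7, 194.6]
eef_rot: [-0.516, -3.099, -0.0]
contact_force: [-0.8, -0.9, -0.5]
finger_gap: -0.0
grasp_force: 0.0
```

{"op": "drive_tool", "data": {
  "rows": [
    [1, 0, 0, -0.001, 0]
  ]
}}

```text
t: 6.9
position: [506.8, 44.7, 193.7]
eef_rot: [0.516, 3.099, 0.0]
contact_force: [-0.6, -0.7, 2.7]
finger_gap: 0.002
grasp_force: 1.1
```

Contact made; a second rolling stroke of about 32 mm.

{"op": "drive_tool", "data": {
  "rows": [
    [1, -0.0013, -0.0038, -0.0005, 0],
    [1, -0.0013, -0.0038, 0, 0],
    [1, -0.0013, -0.0038, 0, 0],
    [1, -0.0013, -0.0038, 0, 0]
  ]
}}

```text
t: 7.3
position: [501.7, 29.4, 194.3]
eef_rot: [0.516, 3.098, 0.002]
contact_force: [-1.5, 1.4, 8.8]
finger_gap: -0.003
grasp_force: 4.3
```

{"op": "drive_tool", "data": {
  "rows": [
    [1, -0.0013, -0.0038, 0, 0],
    [1, -0.0013, -0.0038, 0, 0],
    [1, -0.0013, -0.0038, 0, 0],
    [1, -0.0013, -0.0038, 0, 0]
  ]
}}

```text
t: 7.7
position: [496.1, 14.0, 192.9]
eef_rot: [-0.516, -3.099, 0.0]
contact_force: [0.4, -0.6, -0.1]
finger_gap: -0.001
grasp_force: 0.0
```

{"op": "drive_tool", "data": {
  "rows": [
    [1, 0, 0, 0.01, 0],
    [1, 0, 0, 0.04, 0],
    [1, 0, -0.01, 0.045, 0],
    [1, 0, -0.045, 0.01, 0],
    [1, 0, -0.05, 0, 0]
  ]
}}

```text
t: 8.2
position: [496.8, -90.7, 302.4]
eef_rot: [0.509, 3.093, -0.0]
contact_force: [0.6, 0.3, -0.1]
finger_gap: 0.002
grasp_force: 0.0
```

{"op": "drive_tool", "data": {
  "rows": [
    [1, 0, -0.05, 0, 0],
    [1, 0, -0.05, 0, 0],
    [1, 0, -0.03, 0, 0],
    [1, 0, -0.01, 0, 0]
  ]
}}

```text
t: 8.6
position: [495.8, -233.4, 298.2]
eef_rot: [-0.521, -3.097, 0.001]
contact_force: [0.4, 0.0, -0.5]
finger_gap: 0.002
grasp_force: 0.0
```

```bash
python3 -c "
from h import *
o=snap('r3');marker(o['top'])"
```

```text
8.7 [ 496.2 -231.5  298.1] box [[  79.1 -238.2]] [-0.8  0.7  0.2] 0.002
marker area 155 mean [1.2 3.7] x -43.4 46.4 y -5.4 12.5 slope [0.046 3.652]
```

{"op": "drive_tool", "data": {
  "rows": [
    [0, 0.0064, 0.049, 0, 0],
    [0, 0.0064, 0.049, 0, 0],
    [0, 0.0064, 0.049, 0, 0],
    [0, 0.0064, 0.049, 0, 0],
    [0, 0.0064, 0.042, 0, 0]
  ]
}}

```text
t: 9.2
position: [527.6, 11.6, 298.6]
eef_rot: [0.511, 3.1, 0.002]
contact_force: [1.2, 0.6, -0.2]
finger_gap: 0.5
grasp_force: 0.0
```

{"op": "drive_tool", "data": {
  "rows": [
    [0, 0, 0.007, -0.01, 0],
    [0, 0, 0, -0.025, 0],
    [0, 0, 0, -0.02, 0],
    [0, 0, 0, -0.01, 0],
    [0, 0, 0, 0, 0]
  ]
}}

```text
t: 9.7
position: [527.5, 14.9, 231.3]
eef_rot: [-0.514, -3.096, 0.001]
contact_force: [-0.4, -0.1, 0.0]
finger_gap: 0.505
grasp_force: 0.0
```

```bash
python3 -c "
from h import *
camera('top');camera('side')
s=observe();print(s['t'],np.round(s['position'],1),box(s['position']),s['finger_gap'])"
```

```text
9.8 [528.4  14.5 233.9] [[29.89552532  4.95649831]] 0.4988839063673708
```

{"op": "drive_tool", "data": {
  "rows": [
    [0, 0, 0, -0.015, 0],
    [0, 0, 0, -0.015, 0],
    [0, 0, 0, -0.01, 0],
    [0, 0, 0, -0.006, 0],
    [0, 0, 0, -0.003, 0]
  ]
}}

```text
t: 10.3
position: [528.1, 14.4, 182.9]
eef_rot: [-0.516, -3.097, 0.0]
contact_force: [0.6, 0.5, 0.3]
finger_gap: 0.5
grasp_force: 0.0
```

{"op": "drive_tool", "data": {
  "rows": [
    [0, 0, 0, -0.003, 0],
    [0, 0, 0, -0.002, 0],
    [0, 0, 0, 0, 0]
  ]
}}

```text
t: 10.6
position: [528.4, 14.4, 179.3]
eef_rot: [0.516, 3.099, 0.0]
contact_force: [0.7, -0.2, 0.2]
finger_gap: 0.498
grasp_force: 0.0
```

{"op": "drive_tool", "data": {
  "rows": [
    [1, 0, 0, 0, 0],
    [1, 0, 0, 0, 0],
    [1, 0, 0, 0, 0],
    [1, 0, 0, 0, 0],
    [1, 0, 0, 0, 0]
  ],
  "squeeze": 20
}}

```text
t: 11.1
position: [528.5, 14.4, 179.6]
eef_rot: [0.516, 3.098, 0.0]
contact_force: [-0.3, -0.7, 2.5]
finger_gap: 0.167
grasp_force: 20.0
```

{"op": "drive_tool", "data": {
  "rows": [
    [1, -0.0038, 0.0013, 0.001, 0],
    [1, -0.0038, 0.0013, 0, 0]
  ]
}}

```text
t: 11.3
position: [520.4, 17.1, 180.0]
eef_rot: [-0.516, -3.098, 0.0]
contact_force: [1.0, 0.3, 0.0]
finger_gap: 0.173
grasp_force: 19.8
```

{"op": "drive_tool", "data": {
  "rows": [
    [1, -0.0038, 0.0013, 0, 0],
    [1, -0.0038, 0.0013, 0, 0]
  ]
}}

```text
t: 11.5
position: [513.9, 19.3, 180.8]
eef_rot: [0.515, 3.094, -0.001]
contact_force: [13.8, -5.7, -0.5]
finger_gap: 0.167
grasp_force: 19.7
```

{"op": "drive_tool", "data": {
  "rows": [
    [1, -0.0019, 0.00065, 0, 0],
    [1, -0.0019, 0.00065, 0, 0]
  ]
}}

```text
t: 11.7
position: [512.1, 19.9, 183.1]
eef_rot: [0.514, 3.084, -0.002]
contact_force: [19.2, -7.0, -0.6]
finger_gap: 0.167
grasp_force: 19.6
```

{"op": "drive_tool", "data": {
  "rows": [
    [1, 0.0028, -0.001, 0.002, 0],
    [1, 0, 0, 0.005, 0],
    [1, 0, 0, 0.005, 0],
    [1, 0, 0, 0.005, 0]
  ]
}}

```text
t: 12.1
position: [512.5, 19.6, 197.9]
eef_rot: [0.515, 3.096, -0.001]
contact_force: [2.8, -2.6, 0.2]
finger_gap: 0.164
grasp_force: 19.4
```

{"op": "drive_tool", "data": {
  "rows": [
    [1, 0, 0, 0.005, 0],
    [1, 0, 0, 0.004, 0],
    [1, 0, 0, 0.004, 0]
  ]
}}

```text
t: 12.4
position: [512.0, 20.1, 210.2]
eef_rot: [-0.516, -3.098, -0.0]
contact_force: [0.9, -1.3, -2.3]
finger_gap: 0.163
grasp_force: 19.5
```

{"op": "drive_tool", "data": {
  "rows": [
    [1, 0, 0, 0.003, 0],
    [1, 0, 0, 0.003, 0]
  ]
}}

```text
t: 12.6
position: [512.1, 20.0, 216.2]
eef_rot: [-0.515, -3.099, -0.0]
contact_force: [1.6, -0.8, -0.3]
finger_gap: 0.162
grasp_force: 19.5
```

```bash
python3 -c "
from h import *
snap('l1')"
```

```text
12.7 [512.2  20.  216.6] box [[12.8  4.9]] [ 1.5  0.1 -0.7] 0.159
```

View pics/m_l1.png

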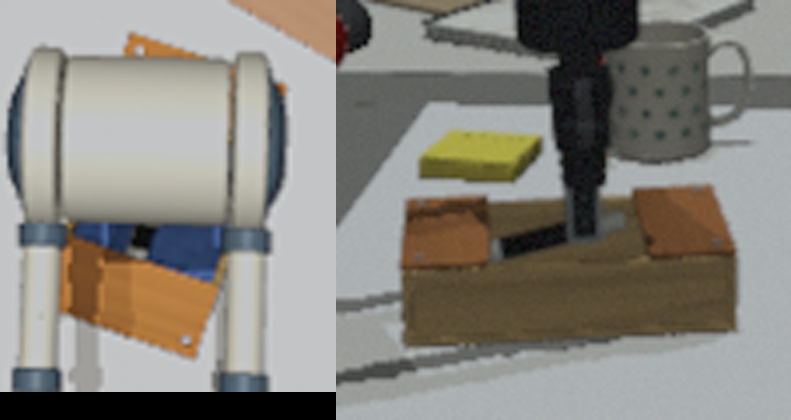

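{"op": "drive_tool", "data": {
  "rows": [
    [1, 0.0015, -0.0005, 0.005, 0],
    [1, 0.0035, -0.0012, 0.005, 0],
    [1, 0.0038, -0.0013, 0.005, 0],
    [1, 0.0038, -0.0013, 0.005, 0]
  ]
}}

```text
t: 13.1
position: [525.0, 15.5, 236.3]
eef_rot: [-0.516, -3.098, 0.0]
contact_force: [0.0, 0.1, -1.6]
finger_gap: 0.158
grasp_force: 19.5
```

{"op": "drive_tool", "data": {
  "rows": [
    [1, 0.0038, -0.0013, 0.005, 0],
    [1, 0.0038, -0.0013, 0.005, 0],
    [1, 0.0038, -0.0013, 0.005, 0],
    [1, 0.0028, -0.001, 0.004, 0],
    [1, 0, 0, 0, 0]
  ]
}}

```text
t: 13.6
position: [539.7, 10.5, 256.4]
eef_rot: [0.516, 3.096, 0.0]
contact_force: [2.0, -0.5, -1.7]
finger_gap: 0.149
grasp_force: 19.5
```

```bash
python3 -c "
from h import *
snap('l2')"
```

```text
13.7 [539.2  10.6 255.6] box [[41.4  4.8]] [ 0.7 -0.3 -1.1] 0.151
```

View pics/m_l2.png

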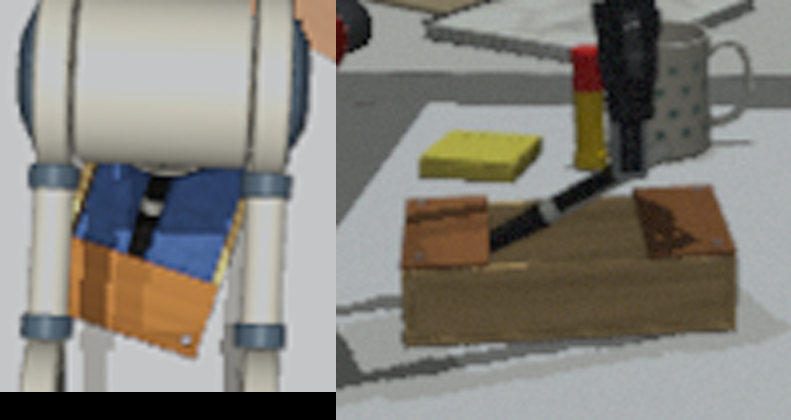

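```bash
python3 - <<'E'
from h import *
c=calibration("side");ct=calibration("top")
def pl(uv):
    o,d=ray(c,*uv);n=np.array([*N_,0]);p0=np.array([*(C_+4.8*N_),0])
    P=o+d*((p0-o)@n)/(d@n);return box(P)[0,0].round(1),P[2].round(1)
for u,v in[(495,245),(548,212),(600,183),(628,168),(646,152)]:
    print(u,v,pl(((u-336)/3.5+205,v/3.5+150)))
s=observe();print(s["position"]-[0,0,166])
S=np.load("pics/side_l2.npz")["p"]
cv2.imwrite("pics/d.png",cv2.resize(S[180:230,240:310],None,fx=10,fy=10,interpolation=cv2.INTER_CUBIC)[...,::-1])
E
```

```text
495 245 (np.float64(-43.1), np.float64(40.9))
548 212 (np.float64(-8.9), np.float64(61.4))
600 183 (np.float64(24.3), np.float64(79.1))
628 168 (np.float64(42.1), np.float64(88.2))
646 152 (np.float64(53.5), np.float64(98.2))
[539.21240532  10.64207087  89.56892835]
```

View pics/d.png

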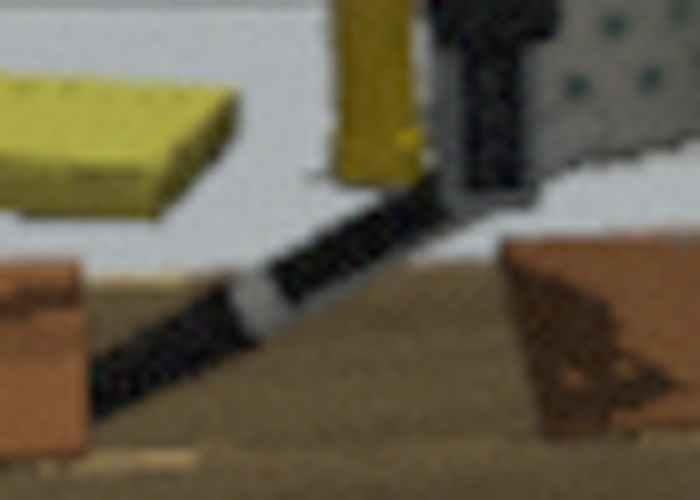

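```bash
python3 - <<'E'
from h import *
ct=calibration("top");p=np.load("pics/top_r3.npz")["p"]
# profile along the marker axis before the grip
for x in range(-48,50,4):
    w=[*(C_+x*E_+(3.65+.046*x)*N_),20];u,v=proj(ct,w)[0]
    print(x,cv2.getRectSubPix(p,(1,1),(float(u),float(v))).ravel())
E
```

```text
-48 [143  96  52]
-44 [39 35 33]
-40 [32 31 31]
-36 [88 88 88]
-32 [199 200 201]
-28 [200 201 202]
-24 [93 93 94]
-20 [25 26 24]
-16 [32 33 31]
-12 [28 27 28]
-8 [28 28 27]
-4 [32 31 31]
0 [30 28 28]
4 [30 28 27]
8 [29 29 29]
12 [29 29 27]
16 [40 40 38]
20 [28 28 26]
24 [34 33 32]
28 [28 28 26]
32 [58 58 57]
36 [186 187 187]
40 [205 206 207]
44 [191 192 189]
48 [135 135 131]
```

{"op": "drive_tool", "data": {
  "rows": [
    [1, 0.0047, -0.0016, 0.003, 0],
    [1, 0.0047, -0.0016, 0.003, 0],
    [1, 0.0047, -0.0016, 0.003, 0],
    [1, 0.0047, -0.0016, 0.004, 0],
    [1, 0.0047, -0.0016, 0.005, 0]
  ]
}}

```text
t: 14.2
position: [562.9, 2.5, 273.6]
eef_rot: [-0.516, -3.099, -0.0]
contact_force: [-0.3, -0.5, -0.8]
finger_gap: 0.15
grasp_force: 19.7
```

{"op": "drive_tool", "data": {
  "rows": [
    [1, 0, 0, 0.01, 0],
    [1, 0, 0, 0.015, 0],
    [1, 0, 0, 0.015, 0],
    [1, 0, 0, 0.01, 0],
    [1, 0, 0, 0, 0]
  ]
}}

```text
t: 14.7
position: [562.7, 2.7, 326.3]
eef_rot: [0.515, 3.094, 0.001]
contact_force: [0.7, 0.0, 0.2]
finger_gap: 0.151
grasp_force: 19.7
```

```bash
python3 -c "
from h import *
snap('l3')"
```

```text
14.8 [562.4   2.8 323.5] box [[65.9  4.9]] [-0.3  0.1 -0.2] 0.149
```

View pics/m_l3.png

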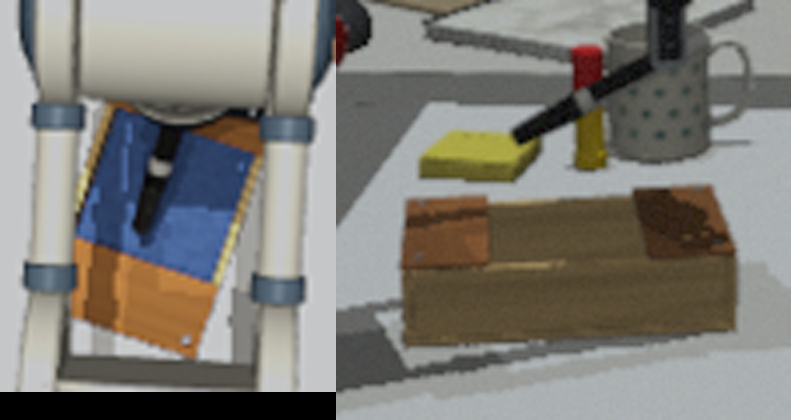

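{"op": "drive_tool", "data": {
  "rows": [
    [1, -0.0085, 0.0029, 0, 0],
    [1, -0.0085, 0.0029, 0, 0],
    [1, -0.0085, 0.0029, -0.01, 0],
    [1, -0.0085, 0.0029, -0.015, 0],
    [1, 0, 0, -0.01, 0]
  ]
}}

```text
t: 15.3
position: [527.1, 14.8, 286.8]
eef_rot: [-0.514, -3.097, 0.0]
contact_force: [0.2, 0.6, -0.7]
finger_gap: 0.146
grasp_force: 19.7
```

{"op": "drive_tool", "data": {
  "rows": [
    [1, 0, 0, -0.006, 0],
    [1, 0, 0, -0.006, 0],
    [1, 0, 0, -0.006, 0],
    [1, 0, 0, -0.006, 0],
    [1, 0, 0, -0.006, 0]
  ]
}}

```text
t: 15.8
position: [528.8, 14.2, 258.4]
eef_rot: [0.516, 3.098, 0.0]
contact_force: [1.9, -0.4, 1.4]
finger_gap: 0.151
grasp_force: 20.0
```

{"op": "drive_tool", "data": {
  "rows": [
    [1, 0, 0, -0.006, 0],
    [1, 0, 0, -0.006, 0],
    [1, 0, 0, -0.006, 0],
    [1, 0, 0, -0.004, 0]
  ]
}}

```text
t: 16.2
position: [528.3, 14.3, 235.3]
eef_rot: [-0.516, -3.098, 0.0]
contact_force: [1.6, 0.7, 2.0]
finger_gap: 0.15
grasp_force: 20.1
```

{"op": "drive_tool", "data": {
  "rows": [
    [1, 0, 0, -0.004, 0],
    [1, 0, 0, -0.002, 0]
  ]
}}

```text
t: 16.4
position: [528.5, 14.3, 230.6]
eef_rot: [0.516, 3.099, -0.0]
contact_force: [-3.1, 0.3, 11.1]
finger_gap: 0.15
grasp_force: 21.1
```

```bash
cat >> h.py <<'E'
def slope(p,zoff,yb=4.8):
    # dark label/cap pixels of the marker in the side view, on the marker's vertical plane
    c=calibration("side");v,u=np.mgrid[60:240,200:340];u=u.ravel();v=v.ravel()
    o,d=ray(c,u,v);n=np.array([*N_,0]);p0=np.array([*(C_+yb*N_),0])
    P=o+d*(((p0-o)@n)/(d@n))[:,None];x=box(P)[:,0];z=P[:,2]
    s=observe();gx=box(s["position"])[0,0];gz=s["position"][2]-zoff
    dark=(p[v,u].max(1)<75)
    k=dark&(x<gx-14)&(x>gx-125)&(z>gz-75)&(z<gz+25)
    m=np.zeros((420,560),np.uint8);m[v[k],u[k]]=1
    N,l,st,ce=cv2.connectedComponentsWithStats(cv2.morphologyEx(m,cv2.MORPH_CLOSE,np.ones((3,9))),connectivity=8)
    for i in range(1,N):
        if st[i,4]<25: continue
        q=(l[v,u]==i)&k;X=np.c_[x[q],z[q]];vx,vz,x0,z0=cv2.fitLine(X.astype(np.float32),cv2.DIST_HUBER,0,.01,.01).ravel()
        print("comp",st[i,4],"x",X[:,0].min().round(1),X[:,0].max().round(1),"z",z0.round(1),"deg",np.degrees(np.arctan2(vz,vx)).round(1),"grip",gx.round(1),gz.round(1))
E
python3 - <<'E'
from h import *
slope(np.load("pics/side_l3.npz")["p"],166) # state differs: only a check of the mask
o=snap('v1');slope(o['side'],166)
E
```

```text
comp 52 x -93.6 -49.5 z 62.2 deg 6.5 grip 30.1 64.6
16.5 [528.5  14.3 230.8] box [[30.   4.8]] [ 0.2 -0.4  3.5] 0.15
comp 295 x -93.3 14.3 z 63.1 deg 0.2 grip 30.0 64.8
```

{"op": "drive_tool", "data": {
  "rows": [
    [1, 0, 0, 0, 0],
    [1, 0, 0, 0, 0],
    [1, 0, 0, 0, 0]
  ],
  "squeeze": 80
}}

```text
t: 16.8
position: [528.5, 14.4, 231.0]
eef_rot: [0.516, 3.098, 0.0]
contact_force: [0.0, 0.7, 5.0]
finger_gap: 0.127
grasp_force: 79.5
```

{"op": "drive_tool", "data": {
  "rows": [
    [1, 0, 0, 0.003, 0],
    [1, 0, 0, 0.006, 0],
    [1, 0, 0, 0.01, 0],
    [1, 0, 0, 0.012, 0],
    [1, 0, 0, 0.015, 0]
  ]
}}

```text
t: 17.3
position: [528.4, 14.3, 277.1]
eef_rot: [-0.516, -3.099, 0.0]
contact_force: [0.4, 0.1, -0.7]
finger_gap: 0.124
grasp_force: 78.8
```

{"op": "drive_tool", "data": {
  "rows": [
    [1, 0, 0, 0.018, 0],
    [1, 0, 0, 0.018, 0],
    [1, 0, 0, 0.018, 0],
    [1, 0, 0, 0.018, 0],
    [1, 0, 0, 0.015, 0]
  ]
}}

```text
t: 17.8
position: [528.4, 14.3, 365.7]
eef_rot: [0.515, 3.097, 0.0]
contact_force: [-0.2, 0.0, -0.3]
finger_gap: 0.125
grasp_force: 78.8
```

{"op": "drive_tool", "data": {
  "rows": [
    [1, 0, 0, 0.009, 0],
    [1, 0, 0, 0.004, 0],
    [1, 0, 0, 0, 0],
    [1, 0, 0, 0, 0],
    [1, 0, 0, 0, 0]
  ]
}}

```text
t: 18.3
position: [528.4, 14.3, 375.1]
eef_rot: [-0.515, -3.097, 0.0]
contact_force: [0.9, -0.6, -0.6]
finger_gap: 0.119
grasp_force: 78.8
```

```bash
python3 - <<'E'
from h import *
o=snap('v2');slope(o['side'],166)
for i in range(3): o=snap(f'v{i+3}')
slope(o['side'],166)
E
```

```text
18.4 [528.4  14.3 375.3] box [[30.   4.8]] [-0.6 -0.2  0.2] 0.126
comp 89 x -94.0 -58.1 z 228.5 deg 15.5 grip 30.0 209.3
comp 288 x -76.5 16.0 z 205.9 deg 2.0 grip 30.0 209.3
18.5 [528.5  14.3 375.7] box [[30.   4.8]] [-0.1  0.5  0.1] 0.124
18.6 [528.5  14.3 375.9] box [[30.   4.8]] [-1.   0.8 -0.2] 0.122
18.7 [528.5  14.3 376.1] box [[30.   4.8]] [-0.9  0.5 -0.6] 0.124
comp 94 x -94.0 -58.1 z 228.8 deg 13.8 grip 30.0 210.1
comp 280 x -76.4 16.0 z 207.2 deg 1.4 grip 30.0 210.1
```

{"op": "drive_tool", "data": {
  "rows": [
    [1, 0, 0, 0, 0],
    [1, 0, 0, 0, 0],
    [1, 0, 0, 0, 0],
    [1, 0, 0, 0, 0],
    [1, 0, 0, 0, 0]
  ]
}}

```text
t: 19.2
position: [528.5, 14.3, 376.2]
eef_rot: [0.516, 3.099, 0.0]
contact_force: [-0.3, -0.0, 0.1]
finger_gap: 0.125
grasp_force: 78.8
```

```bash
python3 - <<'E'
from h import *
o=snap('w');slope(o['side'],166)
s=observe();print(np.abs(s["joint_velocities"]).max())
print(job_done())
E
```

```text
19.3 [528.5  14.3 376.2] box [[30.   4.8]] [ 0.2  0.9 -0.6] 0.124
comp 94 x -94.0 -58.1 z 228.8 deg 13.8 grip 30.0 210.2
comp 283 x -76.4 16.0 z 207.3 deg 1.6 grip 30.0 210.2
0.0012735700133735732
the job is handed in; nothing more can be done
None
```

The job is handed in at 19.3 s: I rolled the marker to about 4 mm from the box's centre line, drew it out tilted with one end ahead, and levelled it by resting it across the two lids without letting go; it is now held still, within about 2° of level and about 14 cm above the box top. I viewed 11 pictures, one over the limit of 10.

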